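Steady the swinging drop hanger and hang a board carrier on it

TASK

The hook of the drying stand is swinging. First steady it with a touch so that it hangs still by itself, with nothing touching it; then take the wide board carrier that has an eye from the rack and hang it by its eye on the hook, letting it hang upright and still.

Things in the scene. Friction and masses are not known exactly. Their poses are not given: they have to be found in the camera images.
- hook: Wire pendant hook, 8 mm wire, 110 g. Origin: its pivot, 325 mm above the table. Swings almost without friction about its own x (0.7 s to and fro, from 20 to 30 deg), still so after a minute if left. At rest z is up: wire centre runs down to z -125, then level along -x (robot's side) for 102, then an upturned tip ending at x -110, z -109 mm. Fixed stand: level arm from 7 mm on the -x side to a post 122 mm on the +x side.
- seat (a point): Point on top of the hook's level wire where the part should hang: 75 mm along -x and 121 mm below the pivot, 35 mm short of the tip, whose top is 16 mm higher. It swings with the hook; 204 mm above the table when still. Axes as the hook's. Space below it, beside it and towards the tip is free.
- carrier: Wide board carrier with an eye, 95 to 160 g. Aluminium plate 8 (x) by 110 (y) by 62 mm high, board on both faces; on its middle an eye 50 wide up to z 118, grippable across y at z 90. Origin: centre of underside, z up. Loose in a 12 mm wide, 18 mm deep slot of a three-slot grey rack (70 mm pitch); lift straight up. Other slots: a narrow carrier (64 mm) with eye, a wide one with solid tab.
- eye (a point): Middle of the underside of the eye's top bar, 108 mm above the carrier's origin: the face that rests on the hook's wire. The eye's opening below it is 38 mm wide (y) and 46 mm high (z 62 to 108), open along x; top bar 10 mm high, side bars 6 mm. Axes as the carrier's.
Things that resemble listed ones, but are neither listed nor needed, are in the scene too. What is shaped like the carrier but blue is not meant.

How it is judged:
On the way:
1. the hook hangs still by itself: within 0.08 rad of vertical for 0.8 s, with nothing touching it (angle between hook's own z axis and vertical below 0.08 rad and contact force between hook and anything else below 0.05 N), for 0.8 s.
At the end, for the whole second after the job is handed in: The wide carrier with the eye hangs released on the hook's level wire between shank and tip (eye's top bar on the wire, within 18 mm sideways), within 0.2 rad of upright, the hook within 0.12 rad of vertical, and the carrier slower than 0.1 m/s (contact force between carrier and hook above 0.3 N and x of eye in the frame of hook between -0.11 and -0.008 m and y of eye in the frame of hook between -0.018 and 0.018 m and z of eye in the frame of hook between -0.131 and -0.106 m and angle between carrier's own z axis and vertical below 0.2 rad and angle between hook's own z axis and vertical below 0.12 rad and linear speed of carrier below 0.1 m/s); the robot touches nothing.
It also fails if it takes over 72 s, if anything falls off the work surface, if the arm or the gripper's body presses on something with over 40 N, if the wrist force passes 120 N, or if a joint passes its speed limit or range.

ROBOT

A 6-joint arm with a two-finger parallel gripper is mounted at the origin on the work surface. World frame = base frame: x ahead of the robot, y to its left, z up, the work surface at z = 0. Lengths are in m, angles in rad, forces in N, time in s.
With the tool pointing down it reaches from about 0.3 to 0.775 m from the base axis. Payload 14.6 kg.
Tool frame: the origin (TCP) lies at the very end of the fingers, on their centre line; the grasp point (between the pads) lies 19 mm behind it; z points along the fingers, x is the direction in which the jaws open and shut, and the axes are right-handed (so a half turn about z gives the same grasp; the last joint's range is limited). The gripper opens to 94 mm and grips with 3 to 60 N. Pads are 16 mm wide; open, the fingers measure 119 mm over their backs; the gripper's body (75 mm by 177 mm) begins 78 mm behind the grasp point.
Start: joints at [-1.211, 0.3, 1.521, -0, 1.321, -0.067], TCP at [0.228, -0.501, 0.205] pointing down, gripper open.
Joint ranges: [-3.03, 3.03], [-0.79, 2.21], [0.23, 2.52], [-1.04, 4.18], [0, 3.07], [-2.55, 2.55]. Speed limits (rad/s): [2.22, 2.22, 2.57, 3.14, 3.14, 3.14].

INTERFACE

Orientations are given as [roll, pitch, yaw] about the fixed x, y, z axes, in that order (R = Rz(yaw) Ry(pitch) Rx(roll)).
In Python, from station import ctrl gives the robot as it stands.
- The arm moves only by the shell command python3 -m inch 'ROWS' [FORCE]. ROWS is JSON, one flat list of numbers, 7 for each row, row after row: the shift along the tool's x, y, z in cm, then the turn, a rotation vector about the tool's x, y, z in rad, then the opening, from 0 (shut) to 1 (fully open). In form: [tx, ty, tz, wx, wy, wz, claw, tx, ty, tz, wx, wy, wz, claw, ...]. A call has 1 to 20 rows; each row shifts and turns the commanded pose from where the row before left it, along the tool's axes as they then stand; what a row does not reach is not made up. A row lasts 1/8 s, in which the tool goes at most 62.5 mm and 10.7 degrees, less where a joint would pass 70% of its speed; a pose out of reach is approached as far as the arm can. A call is refused whole if a number of a shift passes 6.25 or a number of a turn 0.188, either way. A call with a gripper value outside its range is refused whole. The fingers move at their own pace and stop on an object; FORCE is the grip in N (left out, the last holds). Time passes only in rows, so rows that do not move let the fingers close. It gives the time, the measured TCP pose, the force and the opening at its end, in the units of the state.
- ctrl.get_obs(): the state, without advancing time (a new reading comes with each control period).
- ctrl.camera(name): name is "scene" or "top" or "wrist"; returns (picture, depth): 420x560x3 uint8, red, green, blue; 420x560 float32, m along the optical axis (not along the pixel's ray), 0 where there is no reading.
- ctrl.camera_params(name): a dict with "vertical_fov" (degrees; the focal length in pixels is half the picture's height over the tangent of half this angle, whatever the lens; pixels are square), "cx", "cy" (the principal point, pixels), "camera_from_world" (4x4, takes a point from world to camera coordinates); the wrist camera has in their place "mount" (4x4, takes a point from camera to tool coordinates, whose origin is the TCP and whose axes are the tool frame's). Camera axes: x right, y down, z forward; pixel columns grow to the right and rows downward; lengths in m; the calibration is good to about 2 mm. A picture is of the moment at which its call begins: read the wrist's pose just before it. camera_params takes no time and is no camera call.
- ctrl.hand_in(): hands the job in, once; it reports no verdict.
Trained networks look in the newest picture that a camera, given by its name, has taken for a name from the list of things; names that differ only in an ending like _2 or _b are one class to them, and where a whole thing is asked for, a point or a joint stands for the part that bears it (a point fixed in the world has none). Each returns a list of dicts, best first, with "score" (0 to 1); they miss things now and then, are a little off and sometimes report something else, mostly with a low value. They report only what shows in the picture. A call takes as long as a camera call. They do not tell look-alikes from the thing itself.
- ctrl.spot_in(camera, label): "bbox" ([centre column, centre row, width, height] in pixels, round what is visible of it).
- ctrl.place_of(camera, label): "centre" ([column, row] in pixels: a listed point, or the origin of a listed thing).
The state is a dict: "time_s": time; "qpos": joint angles; "joint_vel": joint speeds; "tau": joint torques, N m; "ee_pos": TCP position; "eef_rot": TCP orientation; "force": force on the tool from outside, world axes, zero at the start; "moment": the same for the moment, N m; "grip_width": finger opening in m.
Only numpy, scipy, OpenCV 4.12 (cv2) and the standard library are available. Lean on these libraries where they do the work, as an engineer would, in place of code of your own. Each camera call takes 0.05 s, during which the arm holds its last target. There are 200 camera calls.

## Working session

There is one attempt and no reset: what is moved stays moved. The work goes in short steps, Python scripts to look and compute and a shell command to move; the robot and the scene stay as the last step left them, time stands still between calls to the robot, and variables do not carry over. Pictures are saved under pics/ and viewed, about 8 in all and at most 12, crops included, and the job is handed in when it is done.

```bash
mkdir -p pics; ls; cat > h.py <<'E'
import numpy as np,cv2
from station import ctrl
from scipy.spatial.transform import Rotation as R
def pose():
    o=ctrl.get_obs();T=np.eye(4);T[:3,:3]=R.from_euler('xyz',o['eef_rot']).as_matrix();T[:3,3]=o['ee_pos'];return T
def look(n):
    P=pose();p,d=ctrl.camera(n);c=ctrl.camera_params(n)
    f=p.shape[0]/2/np.tan(np.radians(c['vertical_fov'])/2)
    W=P@np.array(c['mount']) if 'mount' in c else np.linalg.inv(np.array(c['camera_from_world']))
    return p,d,f,c['cx'],c['cy'],W
def world(L,u,v,z=None):
    p,d,f,cx,cy,W=L
    z=d[int(round(v)),int(round(u))] if z is None else z
    return (W@np.array([(u-cx)/f*z,(v-cy)/f*z,z,1]))[:3]
def cloud(L):
    p,d,f,cx,cy,W=L
    v,u=np.mgrid[:d.shape[0],:d.shape[1]]
    X=np.stack([(u-cx)/f*d,(v-cy)/f*d,d,np.ones_like(d)],-1)@W.T
    X[d<=0]=np.nan
    return X[...,:3]
def proj(L,X):
    p,d,f,cx,cy,W=L
    c=np.linalg.inv(W)@np.append(X,1);return np.array([c[0]/c[2]*f+cx,c[1]/c[2]*f+cy])
def save(n,img): cv2.imwrite('pics/'+n+'.png',img[...,::-1])
E
python3 - <<'E'
from h import *
o=ctrl.get_obs();print({k:np.round(v,3) for k,v in o.items()})
S=look('scene');T=look('top')
save('a',cv2.resize(np.vstack([S[0],T[0]]),(450,675))[:, :] if 0 else np.hstack([cv2.resize(S[0],(400,300)),cv2.resize(T[0],(400,300))]))
for n,L in(('scene',S),('top',T)):
    save(n,L[0])
    print(n,np.round(L[5],3).tolist(),L[2])
    for l in('hook','seat','carrier','eye'):
        for r in ctrl.place_of(n,l)[:4]:
            u,v=r['centre'];print(l,r, np.round(world(L,min(max(u,0),559),min(max(v,0),419)),3))
E
```

```text
pics
{'time_s': np.float64(0.0), 'qpos': array([-1.211,  0.3  ,  1.522,  0.   ,  1.321, -0.067]), 'joint_vel': array([ 0.   ,  0.   ,  0.   ,  0.   , -0.   ,  0.001]), 'tau': array([-1.0000e-03, -5.3180e+01, -3.5273e+01,  7.1000e-02,  2.4000e-02,
       -0.0000e+00]), 'ee_pos': array([ 0.228, -0.5  ,  0.205]), 'eef_rot': array([-3.142e+00,  1.000e-03, -1.144e+00]), 'force': array([ 0.498, -0.103,  0.476]), 'moment': array([0.03 , 0.002, 0.011]), 'grip_width': np.float64(0.094)}
scene [[0.549, 0.688, -0.475, 0.949], [0.836, -0.452, 0.311, -0.393], [-0.001, -0.568, -0.823, 0.968], [0.0, 0.0, 0.0, 1.0]] 456.91474616285575
hook {'centre': [401.0, 138.9], 'score': 0.93} [0.58  0.13  0.331]
seat {'centre': [354.2, 169.8], 'score': 0.72} [0.519 0.089 0.205]
carrier {'centre': [171.7, 320.7], 'score': 0.89} [ 0.536 -0.386  0.043]
carrier {'centre': [228.8, 275.0], 'score': 0.59} [ 0.501 -0.23   0.023]
eye {'centre': [165.2, 307.3], 'score': 0.92} [ 0.535 -0.386  0.111]
eye {'centre': [221.5, 250.8], 'score': 0.65} [ 0.493 -0.232  0.126]
top [[-0.013, -0.984, 0.179, 0.354], [-1.0, 0.012, -0.011, -0.102], [0.009, -0.179, -0.984, 1.026], [0.0, 0.0, 0.0, 1.0]] 413.33620995147106
hook {'centre': [131.7, 158.3], 'score': 0.7} [0.569 0.14  0.335]
seat {'centre': [170.8, 209.2], 'score': 0.58} [0.502 0.102 0.207]
carrier {'centre': [319.8, 229.4], 'score': 0.8} [ 0.48  -0.217  0.029]
carrier {'centre': [385.7, 212.3], 'score': 0.65} [ 0.515 -0.371  0.062]
carrier {'centre': [135.0, 155.6], 'score': 0.57} [0.573 0.134 0.338]
eye {'centre': [326.2, 220.8], 'score': 0.92} [ 0.487 -0.221  0.123]
eye {'centre': [398.4, 206.0], 'score': 0.77} [ 0.529 -0.401  0.063]
```

View pics/scene.png

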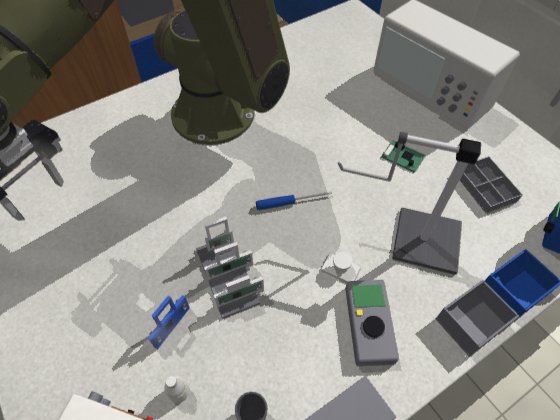

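View pics/top.png

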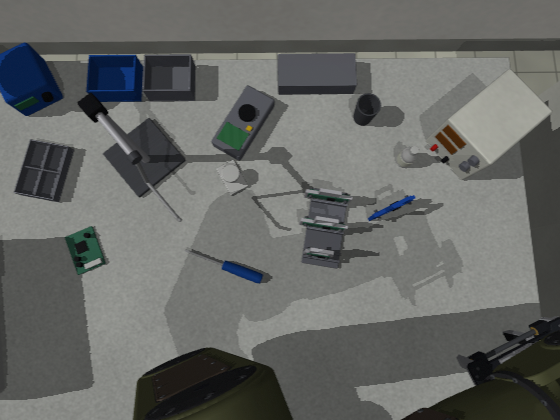

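```bash
python3 - <<'E'
from h import *
S=look('scene');T=look('top')
for L in(S,T):
    C=cloud(L);X=C.reshape(-1,3)
    m=(X[:,0]>.45)&(X[:,0]<.8)&(X[:,1]>.05)&(X[:,1]<.35)&(X[:,2]>.30)&(X[:,2]<.37)
    A=X[m];print('arm',len(A),A.min(0),A.max(0))
    c,s,v=np.linalg.svd((A-A.mean(0))[:,:2],full_matrices=False);d=v[0]*np.sign(v[0][0]);t=(A-A.mean(0))[:,:2]@d
    print('yaw',np.arctan2(d[1],d[0]),'mean',A.mean(0),'ends',A.mean(0)[:2]+d*t.min(),A.mean(0)[:2]+d*t.max())
    m=(X[:,0]>.38)&(X[:,0]<.75)&(X[:,1]>-.34)&(X[:,1]<-.14)&(X[:,2]>.045)&(X[:,2]<.16)
    A=X[m];
    for zlo,zhi in((.05,.085),(.1,.16)):
        B=A[(A[:,2]>zlo)&(A[:,2]<zhi)]
        h,e=np.histogram(B[:,0],np.arange(.38,.75,.01));print(zlo,[(round(a,2),n) for a,n in zip(e,h) if n])
        # clusters
        if len(B)>10:
            k=cv2.kmeans(B[:,:2].astype(np.float32)*[1,.2] .__class__([1,.2]) if 0 else (B[:,:2]*np.array([1,.2])).astype(np.float32),3,None,(3,50,1e-5),5,cv2.KMEANS_PP_CENTERS)
            for i in range(3):
                G=B[k[1][:,0]==i];print('  cl',G.mean(0).round(3),G.min(0).round(3),G.max(0).round(3),'slope dx/dy',np.polyfit(G[:,1],G[:,0],1)[0].round(3))
a=cv2.resize(S[0][210:320,180:280],None,fx=4,fy=4,interpolation=2)
b=cv2.resize(T[0][180:270,295:360],None,fx=4.9,fy=4.9,interpolation=2)[:440]
b=cv2.copyMakeBorder(b,0,440-b.shape[0],0,0,0)
save('crop',np.hstack([a,b]))
E
```

```text
arm 1036 [0.56579554 0.12561856 0.30004724] [0.69137486 0.23734879 0.34506995]
yaw 0.6772396901403089 mean [0.64093504 0.18604541 0.33075846] ends [0.57261574 0.13110944] [0.68768637 0.22363844]
0.05 [(np.float64(0.41), np.int64(22)), (np.float64(0.42), np.int64(161)), (np.float64(0.43), np.int64(77)), (np.float64(0.47), np.int64(7)), (np.float64(0.48), np.int64(108)), (np.float64(0.49), np.int64(239)), (np.float64(0.5), np.int64(101)), (np.float64(0.51), np.int64(5)), (np.float64(0.54), np.int64(16)), (np.float64(0.55), np.int64(103)), (np.float64(0.56), np.int64(257)), (np.float64(0.57), np.int64(78)), (np.float64(0.58), np.int64(2))]
  cl [ 0.495 -0.224  0.066] [ 0.471 -0.34   0.05 ] [ 0.513 -0.167  0.085] slope dx/dy 0.164
  cl [ 0.564 -0.237  0.067] [ 0.542 -0.29   0.05 ] [ 0.58  -0.181  0.085] slope dx/dy 0.176
  cl [ 0.427 -0.209  0.066] [ 0.413 -0.24   0.05 ] [ 0.439 -0.176  0.084] slope dx/dy 0.156
0.1 [(np.float64(0.41), np.int64(19)), (np.float64(0.42), np.int64(123)), (np.float64(0.43), np.int64(10)), (np.float64(0.48), np.int64(35)), (np.float64(0.49), np.int64(125)), (n
[... 1073 characters left out ...]
-0.169  0.084] slope dx/dy 0.178
  cl [ 0.556 -0.236  0.068] [ 0.539 -0.29   0.05 ] [ 0.576 -0.182  0.085] slope dx/dy 0.172
  cl [ 0.418 -0.207  0.068] [ 0.407 -0.24   0.05 ] [ 0.435 -0.177  0.084] slope dx/dy 0.209
0.1 [(np.float64(0.41), np.int64(33)), (np.float64(0.42), np.int64(69)), (np.float64(0.48), np.int64(61)), (np.float64(0.49), np.int64(50)), (np.float64(0.55), np.int64(52)), (np.float64(0.56), np.int64(24))]
  cl [ 0.421 -0.208  0.127] [ 0.413 -0.232  0.101] [ 0.429 -0.184  0.133] slope dx/dy 0.18
  cl [ 0.558 -0.236  0.103] [ 0.551 -0.26   0.101] [ 0.567 -0.212  0.109] slope dx/dy 0.175
  cl [ 0.489 -0.222  0.125] [ 0.482 -0.247  0.101] [ 0.498 -0.198  0.132] slope dx/dy 0.186
```

View pics/crop.png

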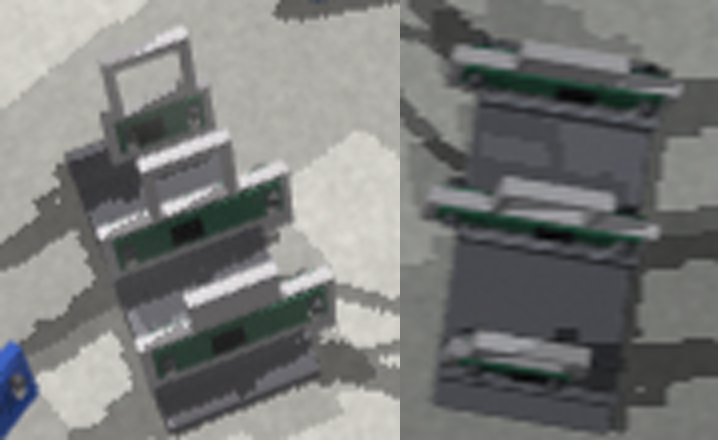

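```bash
cat >> h.py <<'E'
from scipy.linalg import logm,expm
def RT(p,zd,xd):
    z=np.array(zd,float);z/=np.linalg.norm(z);x=np.array(xd,float);x-=z*(x@z);x/=np.linalg.norm(x)
    T=np.eye(4);T[:3,:3]=np.c_[x,np.cross(z,x),z];T[:3,3]=p;return T
def plan(T1,T0=None,step=.05,turn=.16):
    T0=pose() if T0 is None else T0
    D=np.linalg.inv(T0)@T1;w=np.linalg.norm(R.from_matrix(D[:3,:3]).as_rotvec())
    n=int(max(np.ceil(np.linalg.norm(D[:3,3])/step),np.ceil(w/turn),1))
    E=expm(np.real(logm(D))/n)
    print(n,'x',np.round(E[:3,3]*100,2).tolist(),np.round(R.from_matrix(E[:3,:3]).as_rotvec(),3).tolist())
    return T1
HY=.69;HX=np.array([np.cos(HY),np.sin(HY),0]);HYv=np.array([-np.sin(HY),np.cos(HY),0]);PIV=np.array([.575,.135,.325])
def hk(x,y,z): return PIV+HX*x+HYv*y+np.array([0,0,z])
DN=np.array([0,0,-1.])
E
python3 - <<'E'
from h import *
A=plan(RT(hk(-.17,0,-.075),DN,-HYv))
B=plan(RT(hk(-.17,0,-.075),HX+DN,-HYv),A)
plan(RT(hk(.01,0,-.075),HX+DN,-HYv),B,step=.03)
E
```

```text
12 x [-2.82, -3.84, -0.37] [0.0, 0.0, -0.022]
5 x [-0.0, 0.0, -0.0] [0.157, 0.0, 0.0]
6 x [-0.0, -2.12, 2.12] [-0.0, -0.0, -0.0]
```

```bash
python3 -m inch '[-2.82,-3.84,-0.37,0,0,-0.022,1, -2.82,-3.84,-0.37,0,0,-0.022,1, -2.82,-3.84,-0.37,0,0,-0.022,1, -2.82,-3.84,-0.37,0,0,-0.022,1, -2.82,-3.84,-0.37,0,0,-0.022,1, -2.82,-3.84,-0.37,0,0,-0.022,1, -2.82,-3.84,-0.37,0,0,-0.022,1, -2.82,-3.84,-0.37,0,0,-0.022,1, -2.82,-3.84,-0.37,0,0,-0.022,1, -2.82,-3.84,-0.37,0,0,-0.022,1, -2.82,-3.84,-0.37,0,0,-0.022,1, -2.82,-3.84,-0.37,0,0,-0.022,1, 0,0,0,0.157,0,0,1, 0,0,0,0.157,0,0,1, 0,0,0,0.157,0,0,1, 0,0,0,0.157,0,0,1, 0,0,0,0.157,0,0,1, 0,0,0,0,0,0,1]' 20
python3 - <<'E'
from h import *
print(pose().round(3),ctrl.get_obs()['qpos'].round(2))
plan(RT(hk(-.17,0,-.075),HX+DN,-HYv))
plan(RT(hk(.01,0,-.075),HX+DN,-HYv),step=.03)
E
```

```text
time_s: 2.85
ee_pos: [0.4434, 0.0259, 0.249]
eef_rot: [-2.357, 0.001, -0.883]
force: [-0.2, -0.1, -0.3]
grip_width: 0.0937
[[ 0.635 -0.547  0.545  0.443]
 [-0.772 -0.449  0.449  0.026]
 [-0.001 -0.706 -0.708  0.249]
 [ 0.     0.     0.     1.   ]] [-0.43 -0.23  2.15  0.85  1.01  0.05]
1 x [-0.04, -0.13, -0.0] [0.001, -0.0, -0.002]
7 x [-0.01, -1.84, 1.82] [0.0, -0.0, -0.0]
```

```bash
python3 -m inch '[0,-1.84,1.82,0,0,0,1, 0,-1.84,1.82,0,0,0,1, 0,-1.84,1.82,0,0,0,1, 0,-1.84,1.82,0,0,0,1, 0,-1.84,1.82,0,0,0,1, 0,-1.84,1.82,0,0,0,1, 0,-1.84,1.82,0,0,0,1, 0,0,0,0,0,0,1]'
python3 - <<'E'
from h import *
print(pose().round(3))
a=look('scene');b=look('wrist')
save('c',np.hstack([cv2.resize(a[0][90:240,300:500],(400,300),interpolation=2),cv2.resize(b[0],(400,300))]))
E
```

```text
time_s: 3.85
ee_pos: [0.5845, 0.1437, 0.251]
eef_rot: [-2.358, -0.001, -0.878]
force: [0.2, 0.1, -0.9]
grip_width: 0.0938
[[ 0.639 -0.545  0.543  0.585]
 [-0.769 -0.453  0.45   0.144]
 [ 0.001 -0.706 -0.709  0.251]
 [ 0.     0.     0.     1.   ]]
```

View pics/c.png

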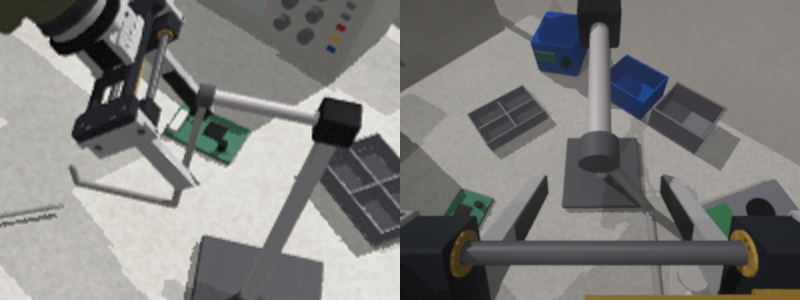

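```bash
python3 -m inch '[0,0,0,0,0,0,0.7, 0,0,0,0,0,0,0.5, 0,0,0,0,0,0,0.4,0,0,0,0,0,0,0.3, 0,0,0,0,0,0,0.25,0,0,0,0,0,0,0.2, 0,0,0,0,0,0,0.2, 0,0,0,0,0,0,0.2, 0,0,0,0,0,0,0.15, 0,0,0,0,0,0,0.13, 0,0,0,0,0,0,0.13, 0,0,0,0,0,0,0.13, 0,0,0,0,0,0,0.13, 0,0,0,0,0,0,0.13, 0,0,0,0,0,0,0.13, 0,0,0,0,0,0,0.13,0,0,0,0,0,0,0.13,0,0,0,0,0,0,0.13]' 5
cat > hang.py <<'E'
from h import *
# hook swing angle: points of level wire/tip in hook frame, from scene & top depth
def ang(n):
    L=look(n);X=cloud(L).reshape(-1,3)-PIV
    H=np.c_[X@HX,X@HYv,X[:,2]]
    m=(H[:,0]>-.112)&(H[:,0]<-.03)&(abs(H[:,1])<.08)&(H[:,2]>-.135)&(H[:,2]<-.08)
    G=H[m];return len(G),np.round(np.median(G,0),4) if len(G) else None,np.polyfit(G[:,0],G[:,1],1).round(4) if len(G)>5 else None
E
python3 - <<'E'
from hang import *
print(pose()[:3,3].round(4))
for i in range(3): print(ang('scene'),ang('top'))
E
```

```text
time_s: 6.2
ee_pos: [0.5838, 0.1421, 0.2508]
eef_rot: [-2.357, 0.0, -0.88]
force: [-0.0, -0.8, -0.8]
grip_width: 0.0125
[0.5838 0.1421 0.2508]
(134, array([-0.0692, -0.0037, -0.1213]), array([ 0.0251, -0.0015])) (0, None, None)
(135, array([-0.0691, -0.0034, -0.1214]), array([ 0.0221, -0.0016])) (0, None, None)
(135, array([-0.069 , -0.0034, -0.1214]), array([ 0.0212, -0.0017])) (0, None, None)
```

```bash
python3 -m inch '[0,0,0,0,0,0,0.25, 0,0,0,0,0,0,0.5, 0,0,0,0,0,0,1,0,0,0,0,0,0,1,0,0,0,0,0,0,1,0,0,0,0,0,0,1]'
python3 - <<'E'
from hang import *
for i in range(15): print(ctrl.get_obs()['time_s'].round(2),ang('scene')[:2])
E
```

```text
time_s: 7.25
ee_pos: [0.5838, 0.1421, 0.2508]
eef_rot: [-2.357, -0.0, -0.88]
force: [0.5, 0.3, 0.1]
grip_width: 0.0686Traceback (most recent call last):
  File "<stdin>", line 2, in <module>
AttributeError: 'float' object has no attribute 'round'
```

```bash
python3 - <<'E'
from hang import *
for i in range(15): print(round(ctrl.get_obs()['time_s'],2),ang('scene'))
plan(RT(hk(-.17,0,-.075),HX+DN,-HYv))
E
```

```text
7.25 (131, array([-0.0674, -0.0027, -0.1217]), array([ 0.0209, -0.0009]))
7.3 (128, array([-0.0672, -0.0016, -0.1215]), array([0.023 , 0.0003]))
7.35 (126, array([-0.0647, -0.0002, -0.1216]), array([0.0309, 0.0021]))
7.4 (118, array([-0.0641,  0.0007, -0.1219]), array([0.0295, 0.0034]))
7.45 (115, array([-0.0629,  0.0016, -0.1215]), array([0.0322, 0.0041]))
7.5 (115, array([-0.0618,  0.0024, -0.1216]), array([0.0281, 0.0043]))
7.55 (117, array([-0.0623,  0.0019, -0.1213]), array([0.0329, 0.0043]))
7.6 (117, array([-0.0639,  0.0011, -0.122 ]), array([0.0372, 0.0039]))
7.65 (123, array([-6.490e-02, -1.000e-04, -1.215e-01]), array([0.0311, 0.0023]))
7.7 (130, array([-0.0661, -0.0011, -0.1216]), array([0.0279, 0.001 ]))
7.75 (132, array([-0.0682, -0.0024, -0.1218]), array([ 0.0197, -0.0008]))
7.8 (136, array([-0.0677, -0.0032, -0.1218]), array([ 0.035 , -0.0003]))
7.85 (135, array([-0.069 , -0.0034, -0.1213]), array([ 0.021 , -0.0015]))
7.9 (135, array([-0.068 , -0.0028, -0.1216]), array([ 0.0256, -0.0008]))
7.95 (135, array([-0.068 , -0.0018, -0.1217]), array([0.0232, 0.0001]))
4 x [-0.0, 3.22, -3.19] [0.0, 0.0, 0.0]
```

```bash
sed -i 's/^HY=.69;/HY=.716;/; s/PIV=np.array(\[.575,.135,.325\])/PIV=np.array([.5742,.136,.325])/' h.py; python3 - <<'E'
from h import *
A=plan(RT(hk(-.17,0,-.075),HX+DN,-HYv),step=.04)
CY=np.array([-.177,-.984,0])
B=plan(RT(hk(-.22,0,-.06),DN,-HYv),A)
C=plan(RT([.49,-.222,.19],DN,CY),B)
E
```

```text
5 x [0.02, 2.58, -2.55] [0.0, -0.004, -0.004]
5 x [0.0, 0.77, -0.74] [-0.157, -0.0, 0.0]
6 x [3.94, -0.09, 1.25] [0.0, 0.0, 0.149]
```

```bash
python3 -m inch '[0.02,2.58,-2.55,0,-0.004,-0.004,1, 0.02,2.58,-2.55,0,-0.004,-0.004,1, 0.02,2.58,-2.55,0,-0.004,-0.004,1, 0.02,2.58,-2.55,0,-0.004,-0.004,1, 0.02,2.58,-2.55,0,-0.004,-0.004,1, 0,0.77,-0.74,-0.157,0,0,1, 0,0.77,-0.74,-0.157,0,0,1, 0,0.77,-0.74,-0.157,0,0,1, 0,0.77,-0.74,-0.157,0,0,1, 0,0.77,-0.74,-0.157,0,0,1, 3.94,-0.09,1.25,0,0,0.149,1, 3.94,-0.09,1.25,0,0,0.149,1, 3.94,-0.09,1.25,0,0,0.149,1, 3.94,-0.09,1.25,0,0,0.149,1, 3.94,-0.09,1.25,0,0,0.149,1, 3.94,-0.09,1.25,0,0,0.149,1, 0,0,0,0,0,0,1]'
python3 - <<'E'
from hang import *
print(pose()[:3,3].round(4))
L=look('wrist');X=cloud(L).reshape(-1,3)
for r in ctrl.place_of('wrist','eye'): print(r, world(L,*r['centre']).round(4))
m=(abs(X[:,0]-.49)<.035)&(abs(X[:,1]+.222)<.06)&(X[:,2]>.12)&(X[:,2]<.14)
A=X[m];print(len(A),A.mean(0),A.min(0),A.max(0),np.polyfit(A[:,1],A[:,0],1), np.median(A[:,2]))
for n in('scene','top'): print(ang(n))
save('w',L[0])
plan(RT([.49,-.222,.087],DN,[-.177,-.984,0]))
E
```

```text
time_s: 10.12
ee_pos: [0.4905, -0.2238, 0.1886]
eef_rot: [3.14, 0.001, -1.75]
force: [-0.7, 0.6, -0.1]
grip_width: 0.0938
[ 0.4905 -0.2238  0.1886]
{'centre': [285.1, 220.9], 'score': 0.86} [ 0.4923 -0.2236  0.1261]
{'centre': [488.9, 131.6], 'score': 0.68} [ 0.5315 -0.3858  0.1175]
829 [ 0.48961753 -0.22158075  0.12739311] [ 0.480455   -0.24635558  0.12005833] [ 0.49702071 -0.19635925  0.13059536] [0.173547   0.52807221] 0.12827152469268097
(150, array([-0.0729,  0.0024, -0.121 ]), array([-0.0111,  0.0019]))
(150, array([-0.0685,  0.0038, -0.1208]), array([-0.0129,  0.0029]))
3 x [0.03, 0.04, 3.45] [-0.0, -0.0, 0.002]
```

View pics/w.png

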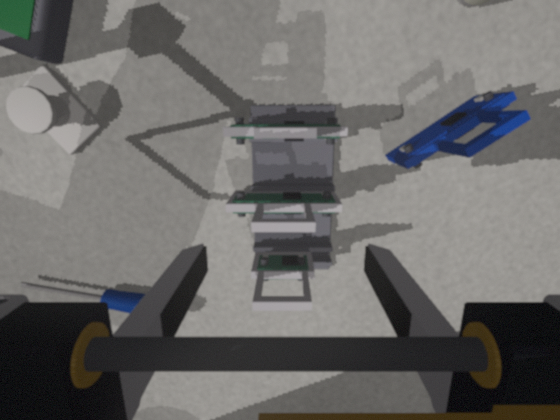

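```bash
python3 -m inch '[-0.05,-0.05,3.45,0,0,0,1, -0.05,0,3.45,0,0,0,1, 0,0,3.4,0,0,0,1, 0,0,0,0,0,0,1, 0,0,0,0,0,0,0.6, 0,0,0,0,0,0,0.3, 0,0,0,0,0,0,0.3, 0,0,0,0,0,0,0.3,0,0,0,0,0,0,0.3]' 20
python3 - <<'E'
from h import *
o=ctrl.get_obs();print(pose().round(4),o['grip_width'],o['force'])
E
```

```text
time_s: 11.45
ee_pos: [0.4918, -0.2212, 0.0871]
eef_rot: [-3.141, -0.0, -1.746]
force: [-0.6, -0.8, 0.9]
grip_width: 0.05
[[-1.741e-01 -9.847e-01  2.000e-04  4.918e-01]
 [-9.847e-01  1.741e-01 -1.000e-04 -2.212e-01]
 [ 1.000e-04 -2.000e-04 -1.000e+00  8.710e-02]
 [ 0.000e+00  0.000e+00  0.000e+00  1.000e+00]] 0.050023493024703526 [-0.64162358 -0.80793147  0.89370428]
```

```bash
python3 -m inch '[0,0,-1,0,0,0,0.3, 0,0,-2,0,0,0,0.3, 0,0,-3,0,0,0,0.3, 0,0,-3,0,0,0,0.3, 0,0,-3,0,0,0,0.3, 0,0,-3,0,0,0,0.3, 0,0,0,0,0,0,0.3, 0,0,0,0,0,0,0.3]'
python3 - <<'E'
from hang import *
o=ctrl.get_obs();print(o['ee_pos'],o['grip_width'],o['force'])
P=pose()
for n in('scene','top','wrist'):
    L=look(n);X=cloud(L).reshape(-1,3);Q=(X-P[:3,3])@P[:3,:3]
    m=(abs(Q[:,0])<.024)&(abs(Q[:,1])<.02)&(Q[:,2]<-.03)&(Q[:,2]>-.055)
    A=Q[m];print(n,len(A),A.mean(0).round(4) if len(A) else 0,np.percentile(A[:,2],[2,20,50]).round(4) if len(A) else 0)
    m=(abs(Q[:,0])<.06)&(abs(Q[:,1])<.03)&(Q[:,2]<.08)&(Q[:,2]>.01)
    A=Q[m];print('  board',len(A),A.mean(0).round(4),np.polyfit(A[:,2],A[:,1],1).round(3),np.polyfit(A[:,0],A[:,1],1).round(3)) if len(A)>5 else 0
for n in('scene','top'): print(ang(n))
A=plan(RT(hk(-.2,0,-.0875),DN,-HYv),step=.04)
plan(RT(hk(-.2,0,-.126),DN,-HYv),A,step=.04)
E
```

```text
time_s: 12.45
ee_pos: [0.4914, -0.2209, 0.2359]
eef_rot: [3.14, 0.0, -1.746]
force: [-0.0, -0.3, -2.3]
grip_width: 0.0498
[ 0.49142243 -0.22094084  0.23586081] 0.049819194974231915 [-0.01730518 -0.30427118 -2.34129377]
scene 174 [-0.0001 -0.001  -0.0392] [-0.0438 -0.0419 -0.0405]
  board 1077 [ 0.0013 -0.0039  0.0377] [-0.014 -0.003] [-0.    -0.004]
top 3 [ 0.001   0.0054 -0.0419] [-0.0423 -0.0422 -0.042 ]
wrist 2498 [-0.0001  0.0016 -0.0392] [-0.0423 -0.0416 -0.0408]
  board 5595 [ 0.     -0.0011  0.0319] [-0.034  0.   ] [ 0.001 -0.001]
(149, array([-0.0727, -0.0017, -0.1212]), array([-0.0108, -0.0022]))
(149, array([-0.0707,  0.0013, -0.121 ]), array([-0.0155,  0.0002]))
6 x [-4.04, 0.39, -0.02] [0.0, 0.0, -0.148]
1 x [0.0, 0.0, 3.85] [0.0, 0.0, -0.0]
```

```bash
python3 -m inch '[-4.04,0.39,0,0,0,-0.148,0.3, -4.04,0.39,0,0,0,-0.148,0.3, -4.04,0.39,0,0,0,-0.148,0.3, -4.04,0.39,0,0,0,-0.148,0.3, -4.04,0.39,0,0,0,-0.148,0.3, -4.04,0.39,0,0,0,-0.148,0.3, 0,0,1.9,0,0,0,0.3, 0,0,1.9,0,0,0,0.3, 0,0,0,0,0,0,0.3, 0,0,0,0,0,0,0.3]'
python3 - <<'E'
from hang import *
import time
o=ctrl.get_obs();print(o['ee_pos'],o['eef_rot'],o['grip_width'])
t=[];
for i in range(10):t.append(ang('scene')[1][1])
print(t,ang('top'))
A=plan(RT(hk(-.072,0,-.126),DN,-HYv),step=.015)
plan(RT(hk(-.072,0,-.153),DN,-HYv),A,step=.005)
E
```

```text
time_s: 13.95
ee_pos: [0.4243, 0.0047, 0.1995]
eef_rot: [-3.141, -0.0, -0.858]
force: [0.7, -0.4, -1.1]
grip_width: 0.0498
[0.42431749 0.00466742 0.19948796] [-3.14122895e+00 -3.38298498e-04 -8.57859855e-01] 0.049777396455562645
[np.float64(-0.0016), np.float64(-0.0003), np.float64(0.0007), np.float64(0.0019), np.float64(0.0025), np.float64(0.0028), np.float64(0.0022), np.float64(0.0016), np.float64(0.0008), np.float64(-0.0009)] (92, array([-5.520e-02, -1.000e-04, -1.211e-01]), array([0.0003, 0.0001]))
9 x [-0.01, -1.42, -0.0] [-0.0, 0.0, -0.0]
6 x [0.0, 0.0, 0.45] [0.0, 0.0, -0.0]
```

```bash
python3 -m inch '[0,-1.42,0,0,0,0,0.3, 0,-1.42,0,0,0,0,0.3, 0,-1.42,0,0,0,0,0.3, 0,-1.42,0,0,0,0,0.3, 0,-1.42,0,0,0,0,0.3, 0,-1.42,0,0,0,0,0.3, 0,-1.42,0,0,0,0,0.3, 0,-1.42,0,0,0,0,0.3, 0,-1.42,0,0,0,0,0.3, 0,0,0,0,0,0,0.3]'
python3 - <<'E'
from hang import *
o=ctrl.get_obs();print(o['ee_pos'],o['force'],o['grip_width'])
print(ang('scene'))
a=look('scene');b=look('wrist')
save('d',np.hstack([cv2.resize(a[0][90:240,300:500],(400,300),interpolation=2),cv2.resize(b[0],(400,300))]))
A=plan(RT(hk(-.072,0,-.153),DN,-HYv),step=.005)
E
```

```text
time_s: 15.75
ee_pos: [0.5212, 0.0889, 0.1987]
eef_rot: [3.141, 0.0, -0.857]
force: [-0.1, -0.0, -2.0]
grip_width: 0.0501
[0.52116675 0.08889498 0.19866155] [-0.08076724 -0.03695698 -2.04017391] 0.05012754268896265
(141, array([-0.0692, -0.0376, -0.1047]), array([ 0.2961, -0.0089]))
6 x [-0.01, 0.0, 0.45] [0.0, 0.0, -0.0]
```

View pics/d.png

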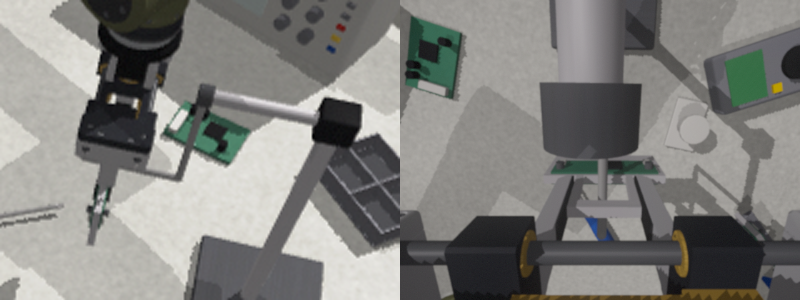

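```bash
python3 -m inch '[0,0,0.45,0,0,0,0.3, 0,0,0.45,0,0,0,0.3, 0,0,0.45,0,0,0,0.3, 0,0,0.45,0,0,0,0.3, 0,0,0.45,0,0,0,0.3, 0,0,0,0,0,0,0.3,0,0,0,0,0,0,0.3]'; python3 -m inch '[0,0,0.15,0,0,0,0.3, 0,0,0.15,0,0,0,0.3, 0,0,0,0,0,0,0.3]';python3 -m inch '[0,0,0.15,0,0,0,0.3, 0,0,0,0,0,0,0.3]'
```

```text
time_s: 16.77
ee_pos: [0.5208, 0.0883, 0.1765]
eef_rot: [-3.141, -0.0, -0.858]
force: [0.3, 0.0, 0.0]
grip_width: 0.0498
time_s: 17.15
ee_pos: [0.5206, 0.0883, 0.1733]
eef_rot: [3.141, 0.0, -0.858]
force: [-0.5, 0.7, -0.6]
grip_width: 0.0499
time_s: 17.4
ee_pos: [0.521, 0.0883, 0.1726]
eef_rot: [-3.141, -0.001, -0.858]
force: [-1.6, -0.8, 4.7]
grip_width: 0.0496
```

```bash
python3 -m inch '[0,0,0,0,0,0,0.56, 0,0,0,0,0,0,0.6, 0,0,0,0,0,0,0.65, 0,0,0,0,0,0,0.75, 0,0,0,0,0,0,0.9, 0,0,0,0,0,0,1, 0,0,0,0,0,0,1, 0,0,0,0,0,0,1, 0,0,0,0,0,0,1]'
python3 - <<'E'
from hang import *
for i in range(8):
    L=look('wrist');P=pose();Q=(cloud(L).reshape(-1,3)-P[:3,3])@P[:3,:3]
    m=(abs(Q[:,0])<.035)&(abs(Q[:,1])<.02)&(Q[:,2]<-.03)&(Q[:,2]>-.055)
    A=Q[m];print(len(A),A.mean(0).round(4),np.polyfit(A[:,0],A[:,2],1).round(3))
save('e',L[0])
E
```

```text
time_s: 18.52
ee_pos: [0.5207, 0.0883, 0.1719]
eef_rot: [-3.142, 0.0, -0.858]
force: [0.6, -0.3, -1.3]
grip_width: 0.0936
3303 [-0.0034 -0.0001 -0.0386] [-0.001 -0.039]
3311 [-0.0041 -0.0002 -0.0386] [ 0.004 -0.039]
3312 [-0.0046 -0.0002 -0.0386] [ 0.009 -0.039]
3308 [-0.0051 -0.0002 -0.0386] [ 0.013 -0.039]
3323 [-0.0054 -0.0001 -0.0386] [ 0.013 -0.039]
3323 [-0.0056 -0.0002 -0.0386] [ 0.015 -0.039]
3323 [-0.0055 -0.0002 -0.0386] [ 0.013 -0.038]
3311 [-0.0051 -0.0002 -0.0386] [ 0.012 -0.039]
```

View pics/e.png

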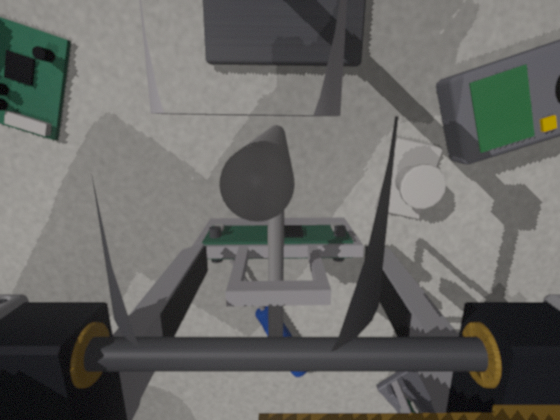

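```bash
python3 -m inch '[0,1,0,0,0,0,1, 0,2,0,0,0,0,1, 0,3,0,0,0,0,1, 0,3,0,0,0,0,1, 0,3,0,0,0,0,1, 0,3,0,0,0,0,1, 0,0,0,0,0,0,1, 0,0,0,0,0,0,1]'
python3 - <<'E'
from hang import *
def eye(n):
    L=look(n);H=cloud(L).reshape(-1,3)-PIV;H=np.c_[H@HX,H@HYv,H[:,2]]
    m=(abs(H[:,0]+.075)<.045)&(abs(H[:,1])<.05)&(H[:,2]>-.118)&(H[:,2]<-.10)
    A=H[m]; b=(abs(H[:,0]+.075)<.05)&(abs(H[:,1])<.08)&(H[:,2]>-.225)&(H[:,2]<-.17);B=H[b]
    return L,len(A),A.mean(0).round(4),A.min(0).round(3),A.max(0).round(3),'board',len(B),B.mean(0).round(4) if len(B) else 0
for i in range(8):
    r=eye('scene');print(r[1:])
print(eye('top')[1:])
save('f',cv2.resize(r[0][0][90:240,290:490],(800,600),interpolation=2))
E
```

```text
time_s: 19.92
ee_pos: [0.4075, -0.0097, 0.1721]
eef_rot: [-3.141, -0.0, -0.858]
force: [0.9, 1.1, 0.1]
grip_width: 0.094
(105, array([-0.0797, -0.0024, -0.1109]), array([-0.11 , -0.026, -0.118]), array([-0.039,  0.024, -0.104]), 'board', 177, array([-0.0724, -0.0275, -0.1861]))
(105, array([-0.0803, -0.0025, -0.1109]), array([-0.11 , -0.027, -0.118]), array([-0.056,  0.026, -0.102]), 'board', 172, array([-0.0723, -0.0277, -0.1857]))
(107, array([-0.0798, -0.0021, -0.1112]), array([-0.11 , -0.027, -0.118]), array([-0.032,  0.024, -0.101]), 'board', 171, array([-0.0724, -0.0279, -0.1862]))
(101, array([-0.0801, -0.0022, -0.1106]), array([-0.11 , -0.026, -0.118]), array([-0.043,  0.027, -0.104]), 'board', 163, array([-0.0723, -0.0288, -0.1869]))
(99, array([-0.08  , -0.0027, -0.1107]), array([-0.11 , -0.028, -0.117]), array([-0.069,  0.024, -0.104]), 'board', 171, array([-0.0723, -0.0267, -0.1859]))
(103, array([-0.0796, -0.0025, -0.1111]), array([-0.11 , -0.026, -0.118]), array([-0.043,  0.025, -0.103]), 'board', 173, array([-0.0726, -0.0268, -0.1858]))
(99, array([-0.0801, -0.0013, -0.1108]), array([-0.11 , -0.026, -0.118]), array([-0.054,  0.028, -0.103]), 'board', 167, array([-0.0723, -0.0264, -0.1864]))
(105, array([-0.0793, -0.0008, -0.1113]), array([-0.11 , -0.026, -0.118]), array([-0.037,  0.027, -0.105]), 'board', 163, array([-0.0724, -0.0252, -0.1868]))
(145, array([-0.0784,  0.0021, -0.1108]), array([-0.112, -0.023, -0.118]), array([-0.046,  0.027, -0.103]), 'board', 188, array([-0.0787, -0.0191, -0.1885]))
```

View pics/f.png

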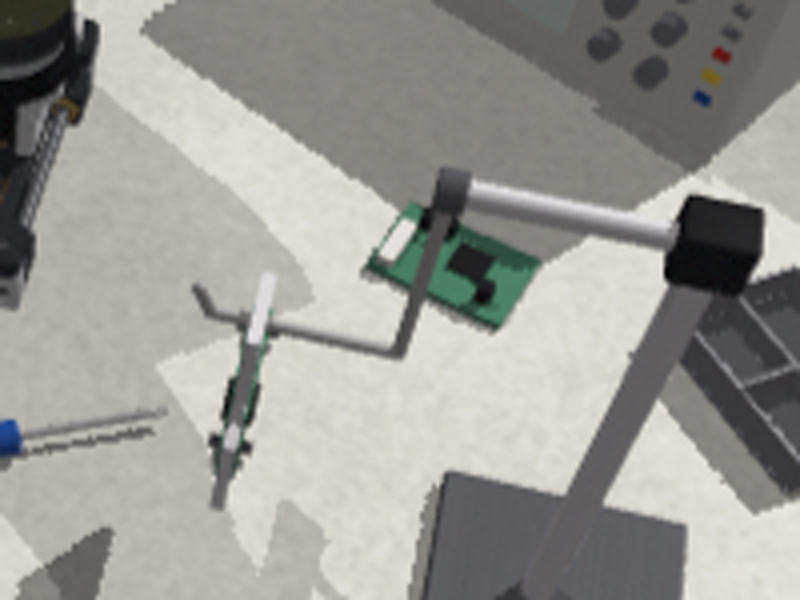

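```bash
python3 -m inch '[0,0,0,0,0,0,1,0,0,0,0,0,0,1,0,0,0,0,0,0,1,0,0,0,0,0,0,1,0,0,0,0,0,0,1,0,0,0,0,0,0,1,0,0,0,0,0,0,1,0,0,0,0,0,0,1,0,0,0,0,0,0,1,0,0,0,0,0,0,1,0,0,0,0,0,0,1,0,0,0,0,0,0,1]'
python3 - <<'E'
from hang import *
q=[]
for i in range(16):
    H=cloud(look('scene')).reshape(-1,3)-PIV;H=np.c_[H@HX,H@HYv,H[:,2]]
    m=(abs(H[:,0]+.075)<.02)&(abs(H[:,1])<.05)&(H[:,2]>-.116)&(H[:,2]<-.10);b=(abs(H[:,0]+.075)<.05)&(abs(H[:,1])<.08)&(H[:,2]>-.225)&(H[:,2]<-.17)
    q.append(np.r_[H[m].mean(0)[:2],H[b].mean(0)])
q=np.array(q);print(q.mean(0).round(4),np.ptp(q,0).round(4))
ctrl.hand_in()
E
```

```text
time_s: 21.88
ee_pos: [0.4072, -0.0098, 0.1719]
eef_rot: [-3.142, -0.0, -0.858]
force: [0.6, 0.3, -0.5]
grip_width: 0.0943
[-0.0725 -0.0013 -0.0723 -0.0256 -0.1861] [0.0002 0.004  0.0005 0.0053 0.0013]
the job is handed in; nothing more can be done
```

I steadied the hook, hung the wide carrier with the eye on it, and handed in at about 23 s. The hand-in gives no verdict.

- **Steadying the hook:** I put the open fingers either side of the hook's shank, closed them until the swing died, then opened and backed away. While it hung free, from about 7 s to about 14 s, the hook moved about ±3 mm at the wire. That is about 0.025 rad, against the 0.08 limit.
- **Hanging the carrier:** I took the carrier from the middle slot, passed its eye over the tip, lowered it until the force showed contact, then released and drew back.
- **Last check:** In the final readings the eye sat about 72 mm from the shank and within about 2 mm of the wire's centre. The carrier looked upright, and what swing was left was about 4–5 mm peak to peak. I estimate that at a few cm/s, below the 0.1 m/s limit. The gripper was clear of everything.

No check failed. The hook's yaw readings disagreed by about 0.04 rad (0.68 to 0.72), which is well inside the eye's clearance. I did not separately measure the hook's tilt after hanging the carrier; I judged it from the eye's sideways position and the picture.

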